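# Lock a pressing block in the cam clamp

### The arm

A 6-joint arm with a two-finger parallel gripper is mounted at the origin on a cart in front of the work surface, level with it; the furniture and walls round the work are solid. World frame = base frame: x ahead of the robot, y to its left, z up, the work surface at z = 0. Lengths are in m, angles in rad, forces in N, time in s.
With the tool pointing down it reaches from about 0.375 to 0.925 m from the base axis. Payload 5.7 kg.
Tool frame: the origin (TCP) lies at the very end of the fingers, on their centre line; the grasp point (between the pads) lies 19 mm behind it; z points along the fingers, y is the line along which they close (so a half turn about z gives the same grasp; the last joint's range is limited). The gripper opens to 88 mm and grips with 3 to 60 N. Pads are 20 mm wide; open, the fingers measure 115 mm over their backs; the gripper's body (75 mm by 178 mm) begins 61 mm behind the grasp point.
Start: joints at [1.123, 0.359, 1.51, -0, 1.272, -0.115], TCP at [0.196, 0.567, 0.223] pointing down, gripper open.
Joint ranges: [-2.97, 2.97], [-1.01, 2.36], [0.21, 2.38], [-0.96, 4.11], [0.2, 2.71], [-2.98, 2.98]. Speed limits (rad/s): [2.39, 2.39, 3.14, 3.14, 3.14, 3.14].

### API

Orientations are given as a unit quaternion [w, x, y, z].
In Python, from bench import get_obs, grab_frame, close_job gives the robot as it stands. The module is installed in compiled form; this text tells all that it offers.
- The arm moves only by the shell command python3 -m creep 'ROWS' [OPENING]. ROWS is JSON, a list of rows, each an object of numbers: "x", "y", "z": the shift along the tool's x, y, z in mm; "roll": the turn about the tool's z in rad. A call has 1 to 10 rows; each row shifts and turns the commanded pose from where the row before left it, along the tool's axes as they then stand; what a row does not reach is not made up. A row lasts 1/12 s, in which the tool goes at most 41.7 mm and 7.16 degrees, less where a joint would pass 70% of its speed; a pose out of reach is approached as far as the arm can. A call with a gripper value outside its range is refused whole. OPENING is the closure, from 0 (fully open) to 1 (shut), set as the call begins (- or left out, the last holds). The fingers move at their own pace and stop on an object; the grip force is fixed at half the most. Time passes only in rows, so rows that do not move let the fingers close. It gives the time, the measured TCP pose, the force, the opening and the grip force at its end, in the units of the state.
- get_obs(): the state, without advancing time (a new reading comes with each control period).
- grab_frame(name): name is "scene" or "top"; returns a dict with "frame" (480x640x3 uint8, blue, green, red), "fx", "fy", "cx", "cy" (pixels), "rvec" (rotation vector, rad) and "tvec" (3), from world to camera coordinates, as OpenCV has them. Camera axes: x right, y down, z forward; pixel columns grow to the right and rows downward; lengths in m; the calibration is good to about 2 mm. A picture is of the moment at which its call begins. There is no depth.
- close_job(): hands the job in; it is judged then, once.
The state is a dict: "time_s": time; "joints": joint angles; "joint_velocities": joint speeds; "tau": joint torques, N m; "tool_pos": TCP position; "ee_rot": TCP orientation; "contact_force": force on the tool from outside, world axes, zero at the start; "torque": the same for the moment, N m; "gripper_width": finger opening in m; "finger_force": force on a finger pad.
Only numpy, scipy, OpenCV 4.12 (cv2) and the standard library are available. Lean on these libraries where they do the work, as an engineer would, in place of code of your own. Each camera call takes 0.05 s, during which the arm holds its last target. There are 200 camera calls.

### The job

Slide the beech pressing block along the fence of the cam clamp right up to the end stop, then swing the clamp's lever clockwise until the cam's high point stands square on the sprung follower, so that the pad pins the block against the fence. Stop there, do not swing the lever well past the high point, and leave the jar and the bottle standing where they are.

Things in the scene. Friction and masses are not known exactly. Their poses are not given: they have to be found in the camera images.
- jig: The cam clamp, fixed: a grey laminate board 260 x 260 x 12 mm. Origin on the table top under the clamping line; x points along the fence towards the end stop (roughly away from the robot), y from the cam to the fence (roughly to the robot's left), z up. The board spans x -165 to +95, y -115 to +145 mm. A block fully home has its middle at x = 0, y = +95 mm
- fence_face (a point): Point on the flat face (looking to the clamp's -y) of the aluminium fence, at x = 0, y = +115 mm of the clamp. The fence is 20 mm thick, spans x -115 to +75 mm, and its top is 46 mm above the table
- stop_face (a point): Point on the face (looking to the clamp's -x) of the end stop, at x = +60, y = +95 mm of the clamp: a bar 16 mm thick and as high as the fence, standing square to it
- block_mid (a point): Middle of the loose beech pressing block, 120 x 40 x 25 mm, about 75 g, lying flat on the board with its long side (its own y axis) along the fence, between fence and pad but short of the end stop; the middle is 24.5 mm above the table
- cam_lever (a joint): Angle of the cam (rad): 0 = open stop, grows as the lever turns clockwise seen from above, 1.6 = high point square on the follower, 2.3 = mechanical stop. Friction holds it where it is left (2 to 3 N at the knob turns it). At 1.6 the lever lies parallel to the fence and points to the clamp's -x; at 0 it is 1.6 rad anticlockwise from there, pointing to the clamp's -y
- high_point (a point): High point of the cam, on the rim, 27 mm above the table. The cam is a steel disc, radius 36 mm, 24 mm off-centre, 18 mm thick, with a black line across its top to this point; at the right angle this line continues the black line on top of the follower and points square to the fence
- knob (a point): Middle of the upright black knob at the end of the cam lever: 22 mm across, 40 mm tall, its middle 67 mm above the table and its top at 87 mm; 105 mm from the cam's pivot. Under it the flat lever bar, 14 mm wide, lies 38 to 47 mm above the table. Push the knob sideways or pinch it from above
- pivot (a point): A point on the cam's upright pivot axis, 27 mm above the table, at x = 0, y = -46 mm of the clamp
- follower (a joint): Travel (m) of the steel follower, which a light spring pushes back towards the cam: 0 with the cam open (the cam first touches it at about 0.46 rad), 0.014 at the cam's high point; it moves to +y of the clamp. Dark guide cheeks flank it at x = -42 and +42 mm of the clamp, top 40 mm above the table
- sprung_pad (a joint): How far (m) the wooden pad at the front of the follower is pushed back against its spring (3500 N/m): 0 when it touches nothing, about 0.004 when the block is pinned between pad and fence with the cam at its high point
- jar: Loose white paste jar with red lid, 66 mm across, 67 mm tall, beside the fence; origin at the centre of its underside; leave alone
- bottle: Loose amber dropper bottle, 33 mm across, 102 mm tall, behind the clamp; origin at the centre of its underside; leave alone
Mind the look-alikes: they are no part of the job. Of the things like the part that bears block_mid, leave any that is green or purple; of the rest the larger one is meant.

How it is judged:
By the outcome, as a careful person would: the job done as asked, in the order asked, and still so for the second after the job is handed in, with the robot touching nothing.
It also fails if it takes over 53 s, if anything falls off the work surface, if the arm or the gripper's body presses on something with over 40 N, if the wrist force passes 120 N, or if a joint passes its speed limit or range.

## Working session

There is one attempt and no reset: what is moved stays moved. The work goes in short steps, Python scripts to look and compute and a shell command to move; the robot and the scene stay as the last step left them, time stands still between calls to the robot, and variables do not carry over. Pictures are saved under pics/ and viewed, at most 10 in all, crops included, and the job is handed in when it is done.

```bash
mkdir -p pics
python3 - <<'E'
from bench import *
import cv2
for n in("scene","top"):
    f=grab_frame(n);cv2.imwrite(f"pics/{n}1.png",f["frame"])
    print(n,f["fx"],f["fy"],f["cx"],f["cy"],f["rvec"],f["tvec"])
o=get_obs();print({k:o[k] for k in("time_s","tool_pos","ee_rot","gripper_width","contact_force")})
E
```

```text
scene 469.6500222775317 469.6500222775317 313.49525791293917 246.583109274267 [ 2.10287241 -0.84925361  0.41519241] [-0.41134206  0.2994331   0.70043792]
top 491.8012951223157 491.8012951223157 314.7366676671873 235.19115845259216 [ 2.127376   -2.09757745  0.22323844] [0.02566676 0.61379315 0.93852878]
{'time_s': 0.1, 'tool_pos': array([0.19573209, 0.56651121, 0.22187996]), 'ee_rot': array([-2.38240434e-04,  1.65610771e-01,  9.86190837e-01, -8.05659269e-04]), 'gripper_width': 0.0880880945771116, 'contact_force': array([-0.36755992,  0.29708285,  0.25768109])}
```

View pics/scene1.png

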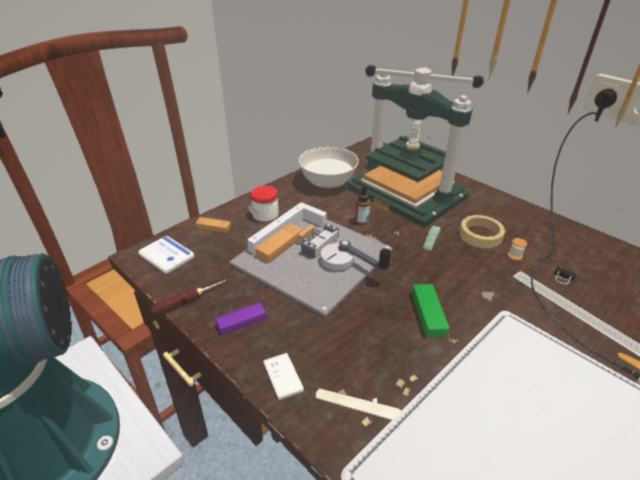

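View pics/top1.png

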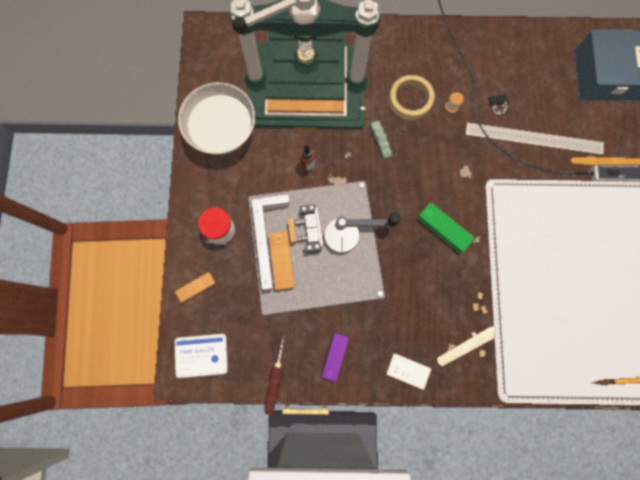

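Top view: candidates for the block are the orange one on the jig (282,261), a small orange one (195,287), purple (335,357) and green (446,227). I choose the larger orange one on the board. The jar is at (215,225), the bottle at (308,157), the knob at (393,219) and the cam at (342,235). I'll check this in a close crop.

```bash
cat > h.py <<'E'
import numpy as np,cv2
from bench import *
def ray(f,u,v,z):
    R=cv2.Rodrigues(np.array(f["rvec"]))[0];t=np.array(f["tvec"]).ravel()
    d=R.T@np.array([(u-f["cx"])/f["fx"],(v-f["cy"])/f["fy"],1]);c=-R.T@t
    return (c+d*(z-c[2])/d[2])
def proj(f,p):
    return cv2.projectPoints(np.array([p],float),np.array(f["rvec"]),np.array(f["tvec"]),np.array([[f["fx"],0,f["cx"]],[0,f["fy"],f["cy"]],[0,0,1]]),None)[0].ravel()
def crop(f,u0,v0,w,h,s,name):
    cv2.imwrite(name,cv2.resize(f["frame"][v0:v0+h,u0:u0+w],None,fx=s,fy=s,interpolation=cv2.INTER_CUBIC))
def orange(f,u0,u1,v0,v1):
    m=cv2.inRange(cv2.cvtColor(f["frame"],cv2.COLOR_BGR2HSV),(8,120,90),(22,255,255))
    k=np.zeros_like(m);k[v0:v1,u0:u1]=m[v0:v1,u0:u1]
    return max(cv2.findContours(k,0,2)[0],key=cv2.contourArea)
E
python3 - <<'E'
from h import *
f=grab_frame("top")
crop(f,235,170,180,150,4.4,"pics/c1.png")
C=[ray(f,*p,.012)[:2] for p in((249,195),(366,182),(383,297),(261,313))]
print(np.round(C,4))
C=np.array(C);print(np.linalg.norm(np.roll(C,-1,0)-C,axis=1))
ex=C[0]-C[3]+C[1]-C[2];print("yaw",np.arctan2(ex[1],ex[0]))
for n,p,z in(("knob",(393,219),.087),("piv",(342,222),.047)):print(n,ray(f,*p,z))
r=cv2.minAreaRect(orange(f,262,298,230,295));print(r);b=cv2.boxPoints(r);print(b,[ray(f,*p,.037)[:2] for p in b])
E
```

```text
[[ 0.712   0.1791]
 [ 0.7455 -0.0768]
 [ 0.4943 -0.1104]
 [ 0.4576  0.1436]]
[0.25799634 0.25349105 0.25660145 0.25684831]
yaw 0.13573782706282891
knob [ 0.64401208 -0.12221833  0.087     ]
piv [ 0.64595063 -0.02218754  0.047     ]
((280.8902587890625, 260.5121765136719), (57.09309768676758, 19.5463809967041), 83.6598129272461)
[[268.0244  233.21948]
 [287.45123 231.06097]
 [293.7561  287.80487]
 [274.32928 289.96338]] [array([0.62191479, 0.13226974]), array([0.62713787, 0.09167615]), array([0.50833447, 0.07576494]), array([0.50336024, 0.11540978])]
```

View pics/c1.png

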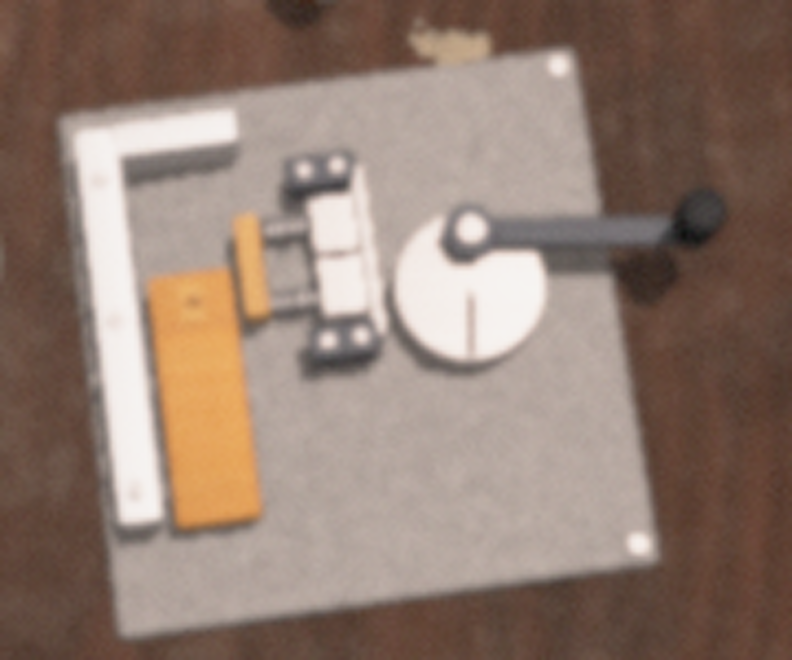

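The crop confirms the choice: the large beech block sits beside the fence, short of the stop, and the lever points to the clamp's -y (open). From this the jig origin is about (0.639, 0.024) with yaw 0.136. The block is about 62 mm short of the stop, at y≈+89. Next I go above the near end of the block and close the fingers.

```bash
python3 -m creep '[{"roll":-0.117},{"roll":-0.117},{"roll":-0.117},{"roll":-0.117},{"x":-14,"y":-34},{"x":-14,"y":-34},{"x":-14,"y":-34},{"x":-14,"y":-34},{"x":-14,"y":-34},{"x":-14,"y":-34}]' 1
python3 -m creep '[{"x":-14,"y":-34},{"x":-14,"y":-34},{"x":-14,"y":-34},{"x":-14,"y":-34},{"x":-14,"y":-34},{"x":-14,"y":-34},{"x":-14,"y":-34},{"x":-14,"y":-34},{"x":-13,"y":-29},{}]'
cat >> h.py <<'E'
from scipy.spatial.transform import Rotation as Ro
O=np.array([.639,.0238]);YAW=.136;J=np.array([[np.cos(YAW),-np.sin(YAW)],[np.sin(YAW),np.cos(YAW)]])
def tj():
    o=get_obs();q=o["ee_rot"];R=Ro.from_quat([q[1],q[2],q[3],q[0]]).as_matrix()
    p=J.T@(np.array(o["tool_pos"][:2])-O)*1000
    print("t",o["time_s"],"jig mm",p.round(1),"z",round(o["tool_pos"][2]*1000,1),"xang",round(np.arctan2(R[1,0],R[0,0])-YAW,3),"w",round(o["gripper_width"],4),"F",np.round(o["contact_force"],1),"q",np.round(o["joints"],2), "tilt", R[:,2].round(3))
E
python3 -c "
from h import *
tj()"
```

```text
t 0.15 jig mm [-365.5  597.9] z 222.0 xang 2.673 w 0.0876 F [-0.   0.   0.5] q [ 1.12  0.36  1.51 -0.    1.27 -0.12] tilt [-0.001 -0.001 -1.   ]validation failed for argument at $[0]...
validation failed for argument at $[0]...
```

```bash
python3 -m creep '[{"x":0,"y":0,"z":0,"roll":-0.117},{"x":0,"y":0,"z":0,"roll":-0.117},{"x":0,"y":0,"z":0,"roll":-0.117},{"x":0,"y":0,"z":0,"roll":-0.117},{"x":-14,"y":-34,"z":0,"roll":0},{"x":-14,"y":-34,"z":0,"roll":0},{"x":-14,"y":-34,"z":0,"roll":0},{"x":-14,"y":-34,"z":0,"roll":0}]' 1; python3 -c "
from h import *
tj()"
```

```text
time_s: 0.82
tool_pos: [0.27, 0.4384, 0.2223]
ee_rot: [-0.0, -0.068, 0.998, -0.0]
contact_force: [1.1, -0.0, 0.1]
gripper_width: 0.0381
finger_force: 0.0
t 0.8167 jig mm [-309.4  460.8] z 222.3 xang -3.141 w 0.0381 F [ 1.1 -0.   0.1] q [ 0.88  0.24  1.69 -0.    1.21 -0.82] tilt [-0.    -0.001 -1.   ]
```

```bash
python3 -m creep '[{"x":-14,"y":-34,"z":0,"roll":0},{"x":-14,"y":-34,"z":0,"roll":0},{"x":-14,"y":-34,"z":0,"roll":0},{"x":-14,"y":-34,"z":0,"roll":0},{"x":-14,"y":-34,"z":0,"roll":0},{"x":-14,"y":-34,"z":0,"roll":0},{"x":-14,"y":-34,"z":0,"roll":0},{"x":-14,"y":-34,"z":0,"roll":0},{"x":-14,"y":-34,"z":0,"roll":0},{"x":0,"y":0,"z":0,"roll":0}]' 1; python3 -c "
from h import *
tj()"
```

```text
time_s: 1.65
tool_pos: [0.4393, 0.1488, 0.2228]
ee_rot: [0.001, -0.065, 0.998, -0.001]
contact_force: [0.2, -0.1, 0.6]
gripper_width: 0.0006
finger_force: 0.0
t 1.65 jig mm [-180.9  150.9] z 222.8 xang -3.147 w 0.0006 F [ 0.2 -0.1  0.6] q [ 0.18  0.16  1.79 -0.    1.19 -1.52] tilt [ 0.003 -0.002 -1.   ]
```

```bash
python3 -m creep '[{"x":-12,"y":-29,"z":0,"roll":0},{"x":-12,"y":-29,"z":0,"roll":0},{"x":0,"y":0,"z":38,"roll":0},{"x":0,"y":0,"z":38,"roll":0},{"x":0,"y":0,"z":38,"roll":0},{"x":0,"y":0,"z":38,"roll":0},{"x":0,"y":0,"z":26,"roll":0},{"x":0,"y":0,"z":0,"roll":0},{"x":0,"y":0,"z":0,"roll":0}]' 1
python3 - <<'E'
from h import *
tj()
f=grab_frame("top");crop(f,235,170,180,150,4.4,"pics/c2.png")
E
```

```text
time_s: 2.4
tool_pos: [0.466, 0.0997, 0.0438]
ee_rot: [-0.002, -0.068, 0.998, 0.0]
contact_force: [-0.0, -0.1, 0.1]
gripper_width: 0.0002
finger_force: 0.0
t 2.4 jig mm [-161.1   98.6] z 43.8 xang -3.142 w 0.0002 F [-0.  -0.1  0.1] q [ 0.07  0.44  1.95  0.    0.75 -1.64] tilt [-0.004 -0.    -1.   ]
```

View pics/c2.png

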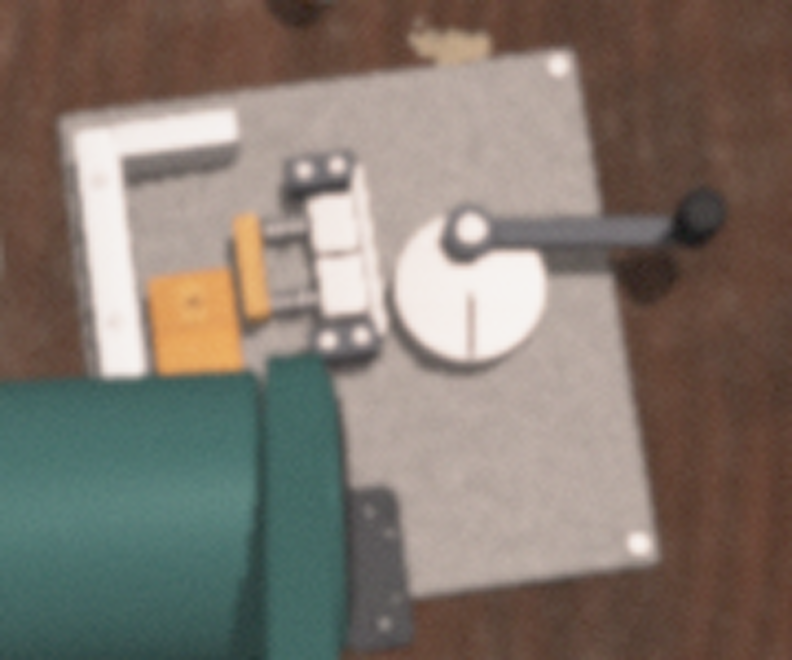

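The arm hides the near part of the block, but the block's far end and the pad haven't moved. Next I go down and push slowly.

```bash
python3 -m creep '[{"x":0,"y":-5,"z":11,"roll":0},{"x":0,"y":0,"z":11,"roll":0},{"x":0,"y":0,"z":0,"roll":0},{"x":-7,"y":0,"z":0,"roll":0},{"x":-7,"y":0,"z":0,"roll":0},{"x":-7,"y":0,"z":0,"roll":0},{"x":-6,"y":0,"z":0,"roll":0},{"x":-6,"y":0,"z":0,"roll":0},{"x":-6,"y":0,"z":0,"roll":0}]' 1; python3 -c "
from h import *
tj()"
python3 -m creep '[{"x":-6,"y":0,"z":0,"roll":0},{"x":-6,"y":0,"z":0,"roll":0},{"x":-6,"y":0,"z":0,"roll":0},{"x":-6,"y":0,"z":0,"roll":0},{"x":-6,"y":0,"z":0,"roll":0},{"x":0,"y":0,"z":0,"roll":0}]'; python3 -c "
from h import *
tj()"
```

```text
time_s: 3.2
tool_pos: [0.5076, 0.0998, 0.0229]
ee_rot: [0.0, -0.068, 0.998, -0.0]
contact_force: [-0.8, -0.0, 0.0]
gripper_width: 0.0006
finger_force: 0.3
t 3.2 jig mm [-119.9   93.1] z 22.9 xang -3.142 w 0.0006 F [-0.8 -0.   0. ] q [ 0.06  0.51  1.88 -0.    0.75 -1.65] tilt [ 0. -0. -1.]
time_s: 3.7
tool_pos: [0.5385, 0.1038, 0.0227]
ee_rot: [0.001, -0.067, 0.998, -0.0]
contact_force: [-0.3, -0.2, 0.5]
gripper_width: 0.0002
finger_force: 0.0
t 3.7 jig mm [-88.7  92.9] z 22.7 xang -3.143 w 0.0002 F [-0.3 -0.2  0.5] q [ 0.06  0.54  1.81 -0.    0.78 -1.64] tilt [ 0.002  0.    -1.   ]
```

```bash
python3 -m creep '[{"x":-4,"y":0,"z":0,"roll":0},{"x":-4,"y":0,"z":0,"roll":0},{"x":-3,"y":0,"z":0,"roll":0},{"x":-2,"y":0,"z":0,"roll":0},{"x":0,"y":0,"z":0,"roll":0}]'
python3 - <<'E'
from h import *
tj()
f=grab_frame("top");crop(f,235,170,180,150,4.4,"pics/c3.png")
E
```

```text
time_s: 4.12
tool_pos: [0.5501, 0.1055, 0.0227]
ee_rot: [0.0, -0.068, 0.998, -0.0]
contact_force: [-0.6, 0.5, -0.2]
gripper_width: 0.0006
finger_force: 0.0
t 4.1167 jig mm [-77.  93.] z 22.7 xang -3.142 w 0.0006 F [-0.6  0.5 -0.2] q [ 0.07  0.55  1.78 -0.    0.8  -1.64] tilt [ 0.001 -0.    -1.   ]
```

View pics/c3.png

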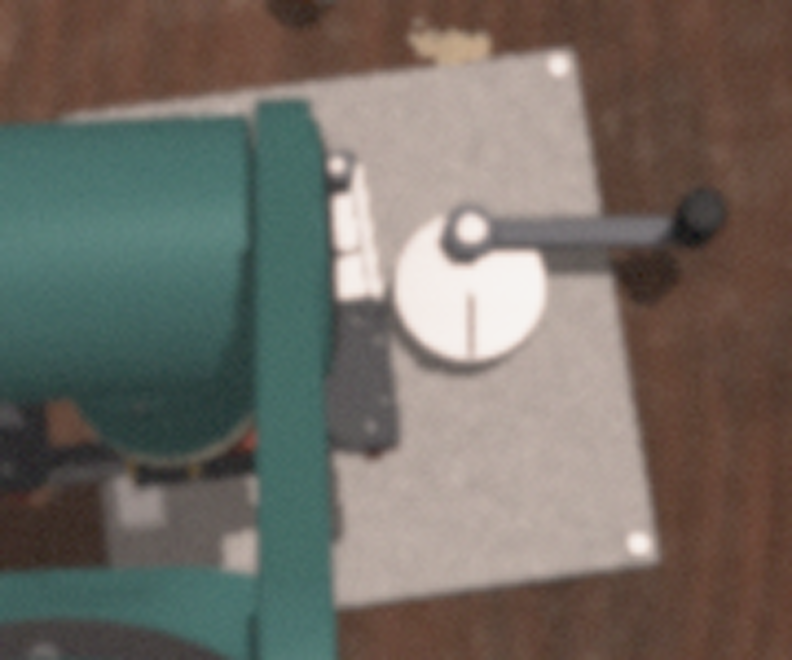

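The arm hides the block. I keep pushing gently until the force rises.

```bash
python3 -m creep '[{"x":-2,"y":0,"z":0,"roll":0},{"x":-2,"y":0,"z":0,"roll":0},{"x":-1,"y":0,"z":0,"roll":0},{"x":0,"y":0,"z":0,"roll":0}]';  python3 -m creep '[{"x":-1,"y":0,"z":0,"roll":0},{"x":0,"y":0,"z":0,"roll":0}]';python3 -m creep '[{"x":-1,"y":0,"z":0,"roll":0},{"x":0,"y":0,"z":0,"roll":0}]';python3 -c "
from h import *
tj()"
```

```text
time_s: 4.5
tool_pos: [0.5537, 0.106, 0.0225]
ee_rot: [-0.001, -0.068, 0.998, -0.0]
contact_force: [-2.3, -0.7, 1.7]
gripper_width: 0.0002
finger_force: 1.2
time_s: 4.67
tool_pos: [0.5536, 0.1061, 0.0224]
ee_rot: [-0.002, -0.068, 0.998, -0.0]
contact_force: [-3.8, -0.7, 3.9]
gripper_width: 0.0004
finger_force: 2.4
time_s: 4.83
tool_pos: [0.5536, 0.1061, 0.0223]
ee_rot: [-0.003, -0.068, 0.998, -0.0]
contact_force: [-6.7, -1.7, 4.8]
gripper_width: 0.0002
finger_force: 3.3
t 4.8333 jig mm [-73.4  93.1] z 22.3 xang -3.142 w 0.0002 F [-6.7 -1.7  4.8] q [ 0.07  0.56  1.77 -0.    0.81 -1.64] tilt [-0.005 -0.001 -1.   ]
```

Firm contact at the stop: the force rises while the tool stands still. Next I back off, lift and move over to the lever.

```bash
python3 -m creep '[{"x":6,"y":0,"z":0,"roll":0},{"x":12,"y":0,"z":0,"roll":0},{"x":5,"y":0,"z":-30,"roll":0},{"x":0,"y":0,"z":-38,"roll":0},{"x":0,"y":0,"z":-38,"roll":0},{"x":0,"y":0,"z":-20,"roll":0},{"x":-8,"y":-34,"z":0,"roll":0},{"x":-8,"y":-34,"z":0,"roll":0},{"x":-8,"y":-34,"z":0,"roll":0},{"x":-8,"y":-34,"z":0,"roll":0}]';  python3 -m creep '[{"x":-12,"y":-34,"z":0,"roll":0},{"x":-12,"y":-34,"z":0,"roll":0},{"x":-12,"y":-34,"z":0,"roll":0},{"x":0,"y":0,"z":0,"roll":0.122},{"x":0,"y":0,"z":0,"roll":0.122},{"x":0,"y":0,"z":0,"roll":0.122},{"x":0,"y":0,"z":0,"roll":0.122},{"x":0,"y":0,"z":0,"roll":0.122},{"x":0,"y":0,"z":0,"roll":0.122},{"x":0,"y":0,"z":0,"roll":0.122}]' 0;python3 -m creep '[{"x":0,"y":0,"z":0,"roll":0.122},{"x":0,"y":0,"z":0,"roll":0.122},{"x":0,"y":0,"z":0,"roll":0.122},{"x":0,"y":0,"z":0,"roll":0.122},{"x":0,"y":0,"z":0,"roll":0.122},{"x":0,"y":0,"z":0,"roll":0.122},{"x":0,"y":0,"z":0,"roll":0.122},{"x":0,"y":0,"z":0,"roll":0}]'
python3 - <<'E'
from h import *
tj()
f=grab_frame("top");s=grab_frame("scene")
a=cv2.resize(f["frame"][170:320,235:415],None,fx=2.6,fy=2.6,interpolation=2)
b=cv2.resize(s["frame"][180:310,220:400],None,fx=1.8,fy=3*390/390*1.8,interpolation=2) if 0 else cv2.resize(s["frame"][190:320,225:405],None,fx=1.8,fy=1.8,interpolation=2)
im=np.zeros((390,800,3),np.uint8);im[:,:468]=a[:390];im[:234,470:794]=b;cv2.imwrite("pics/c4.png",im)
E
```

```text
time_s: 5.67
tool_pos: [0.5848, -0.0284, 0.1494]
ee_rot: [0.001, -0.068, 0.998, -0.0]
contact_force: [0.7, -0.1, 0.7]
gripper_width: 0.0006
finger_force: 0.0
time_s: 6.5
tool_pos: [0.6336, -0.1235, 0.1487]
ee_rot: [0.001, 0.355, 0.935, 0.0]
contact_force: [0.2, -0.8, -0.1]
gripper_width: 0.0636
finger_force: 0.0
time_s: 7.17
tool_pos: [0.6336, -0.1235, 0.1488]
ee_rot: [0.001, 0.709, 0.705, 0.0]
contact_force: [-0.0, 0.3, -0.1]
gripper_width: 0.0883
finger_force: 0.0
t 7.1667 jig mm [ -25.3 -145.2] z 148.8 xang 1.428 w 0.0883 F [-0.   0.3 -0.1] q [-0.3   0.49  1.49  0.    1.16 -0.29] tilt [ 0.002 -0.    -1.   ]
```

View pics/c4.png

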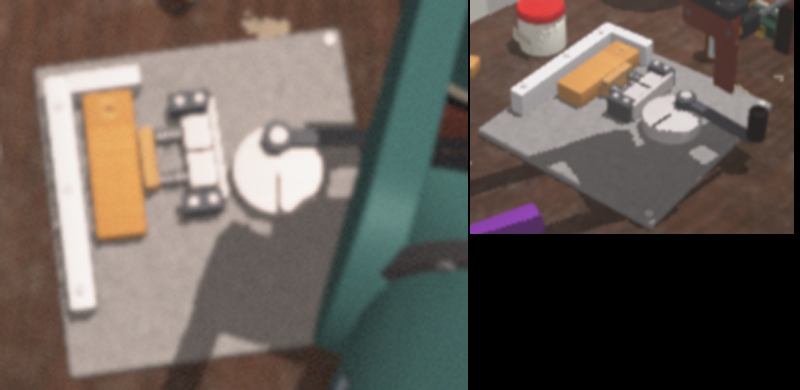

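The block's far end (top crop 110,92) meets the stop, and the lever hasn't moved. Now I measure the block's near end and the knob from the scene view.

Run:
```python
from h import *
f=grab_frame("top");s=grab_frame("scene")
c=orange(f,260,294,195,270);b=cv2.boxPoints(cv2.minAreaRect(c))
for p in b: print("blk",p.round(1),(J.T@(ray(f,*p,.037)[:2]-O)*1000).round(1))
def jg(p):return (J.T@(p[:2]-O)*1000).round(1)
print("knob scene mid",jg(ray(s,384.4,258,.067)))
g=cv2.cvtColor(s["frame"],6)[235:275,370:400];m=cv2.inRange(g,0,45)
c=max(cv2.findContours(m,0,2)[0],key=cv2.contourArea);x,y,w,h=cv2.boundingRect(c);print(x+370,y+235,w,h,jg(ray(s,x+370+w/2,y+235+h/2,.065)))
F=cv2.imread("pics/top1.png")
g=cv2.cvtColor(F,6)[205:232,380:405];m=cv2.inRange(g,0,32);c=max(cv2.findContours(m,0,2)[0],key=cv2.contourArea);print("top circ",cv2.minEnclosingCircle(c),cv2.contourArea(c))
(u,v),r=cv2.minEnclosingCircle(c);print(jg(ray(f,u+380,v+205,.087)),jg(ray(f,u+380,v+205,.067)))
for q in((3,-151),(-15,-150),(-20,-149)):print(q,proj(f,[*(O+J@(np.array(q)/1000)),.087]),proj(s,[*(O+J@(np.array(q)/1000)),.067]))
```

```text
blk [266.3 206. ] [ 57.  107.4]
blk [291.  203.5] [56.1 54.6]
blk [296.6 259.4] [-64.7  56.6]
blk [271.9 261.9] [-63.7 108.1]
knob scene mid [  -7.9 -147.5]
379 250 11 19 [  -9.6 -149. ]
top circ ((10.5, 17.5), 2.9155757427215576) 5.0
[ -21.4 -139.3] [ -17.  -143.1]
(3, -151) [394.40308326 210.13201912] [388.69966978 255.99932105]
(-15, -150) [395.30261756 218.80833062] [383.60081088 260.26494441]
(-20, -149) [395.19777926 221.27246245] [381.85386676 261.32341012]
```

Run:
```python
from h import *
f=grab_frame("top")
def jg(p):return (J.T@(p[:2]-O)*1000).round(1)
for u,v in((120,160),(238,140)):print("stop front top",jg(ray(f,235+u/4.4,170+v/4.4,.046)))
for u,v in((122,130),(160,520)):print("fence inner top",jg(ray(f,235+u/4.4,170+v/4.4,.046)))
for u,v in((78,130),(120,530)):print("fence outer",jg(ray(f,235+u/4.4,170+v/4.4,.046)))
crop(f,245,180,70,100,6,"pics/c5.png")
```

```text
stop front top [ 54.7 115.3]
stop front top [57.7 58.2]
fence inner top [ 69.3 112.8]
fence inner top [-118.6  114.2]
fence outer [ 71.9 133.7]
fence outer [-120.9  132.9]
```

View pics/c5.png

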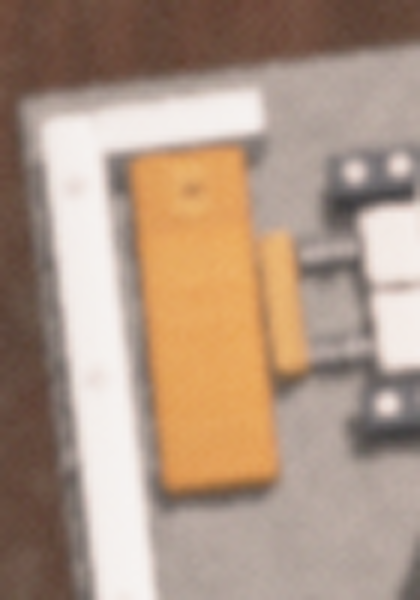

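The crop shows the block's end flush on the stop (190,150) and a 4–5 mm gap to the fence, which the pad will close. Next I pinch the knob.

```bash
python3 -m creep '[{"x":-2,"y":12,"z":0,"roll":0},{"x":0,"y":0,"z":30,"roll":0},{"x":0,"y":0,"z":30,"roll":0},{"x":0,"y":0,"z":20,"roll":0},{"x":0,"y":0,"z":14,"roll":0},{"x":0,"y":0,"z":0,"roll":0},{"x":0,"y":0,"z":0,"roll":0}]' 0;  python3 -m creep '[{"x":0,"y":0,"z":0,"roll":0},{"x":0,"y":0,"z":0,"roll":0},{"x":0,"y":0,"z":0,"roll":0},{"x":0,"y":0,"z":0,"roll":0},{"x":0,"y":0,"z":0,"roll":0},{"x":0,"y":0,"z":0,"roll":0},{"x":0,"y":0,"z":0,"roll":0}]' 1;python3 -c "
from h import *
tj()"
```

```text
time_s: 8.0
tool_pos: [0.6445, -0.1252, 0.054]
ee_rot: [-0.001, 0.707, 0.707, -0.0]
contact_force: [-0.1, -0.7, 0.3]
gripper_width: 0.0876
finger_force: 0.0
time_s: 8.58
tool_pos: [0.6451, -0.1254, 0.0549]
ee_rot: [0.0, 0.708, 0.706, 0.0]
contact_force: [-1.0, 0.1, 0.7]
gripper_width: 0.0444
finger_force: 0.0
t 8.5833 jig mm [ -14.2 -148.7] z 54.9 xang 1.433 w 0.0444 F [-1.   0.1  0.7] q [-0.3   0.61  1.54 -0.    0.99 -0.29] tilt [ 0. -0. -1.]
```

```bash
python3 -m creep '[{"x":0,"y":0,"z":0,"roll":0},{"x":0,"y":0,"z":0,"roll":0},{"x":0,"y":0,"z":0,"roll":0},{"x":0,"y":0,"z":0,"roll":0},{"x":0,"y":0,"z":0,"roll":0},{"x":0,"y":0,"z":0,"roll":0}]' 1;python3 -c "
from h import *
tj()"
```

```text
time_s: 9.08
tool_pos: [0.6456, -0.1256, 0.0547]
ee_rot: [0.0, 0.708, 0.706, 0.0]
contact_force: [2.8, -0.1, -2.3]
gripper_width: 0.0218
finger_force: 30.0
t 9.0833 jig mm [ -13.7 -148.9] z 54.7 xang 1.433 w 0.0218 F [ 2.8 -0.1 -2.3] q [-0.3   0.61  1.53 -0.    0.99 -0.29] tilt [ 0.001 -0.    -1.   ]
```

```bash
python3 -m creep '[{"x":0.5,"y":-10.5,"z":0,"roll":0.1},{"x":0.5,"y":-10.5,"z":0,"roll":0.1},{"x":0.5,"y":-10.5,"z":0,"roll":0.1},{"x":0.5,"y":-10.5,"z":0,"roll":0.1},{"x":0,"y":0,"z":0,"roll":0}]'
cat >> h.py <<'E'
def lev():
    tj();p=J.T@(np.array(get_obs()["tool_pos"][:2])-O)*1000-[0,-46]
    print("r",np.hypot(*p).round(1),"theta",((np.pi+1.6-np.arctan2(p[1],p[0]))%(2*np.pi)).round(3))
E
python3 -c "
from h import *
lev()"
```

```text
time_s: 9.5
tool_pos: [0.6028, -0.1165, 0.0547]
ee_rot: [-0.0, 0.835, 0.55, -0.0]
contact_force: [1.2, 0.1, -3.5]
gripper_width: 0.0215
finger_force: 30.0
t 9.5 jig mm [ -54.9 -134.1] z 54.7 xang 1.029 w 0.0215 F [ 1.2  0.1 -3.5] q [-0.3   0.56  1.64  0.    0.94  0.1 ] tilt [-0.001  0.    -1.   ]
r 103.8 theta 0.587
```

```bash
python3 -m creep '[{"x":0.5,"y":-10.5,"z":0,"roll":0.1},{"x":0.5,"y":-10.5,"z":0,"roll":0.1},{"x":0.5,"y":-10.5,"z":0,"roll":0.1},{"x":0.5,"y":-10.5,"z":0,"roll":0.1},{"x":0,"y":0,"z":0,"roll":0}]'; python3 -c "
from h import *
lev()"
python3 -m creep '[{"x":0.5,"y":-10.5,"z":0,"roll":0.1},{"x":0.5,"y":-10.5,"z":0,"roll":0.1},{"x":0.5,"y":-10.5,"z":0,"roll":0.1},{"x":0.5,"y":-10.5,"z":0,"roll":0.1},{"x":0,"y":0,"z":0,"roll":0}]';python3 -c "
from h import *
lev()"
```

```text
time_s: 9.92
tool_pos: [0.569, -0.0925, 0.0547]
ee_rot: [-0.0, 0.927, 0.375, -0.0]
contact_force: [1.4, -0.2, -2.3]
gripper_width: 0.0216
finger_force: 30.0
t 9.9167 jig mm [ -85.1 -105.8] z 54.7 xang 0.632 w 0.0216 F [ 1.4 -0.2 -2.3] q [-0.28  0.52  1.73  0.    0.89  0.52] tilt [-0.001  0.001 -1.   ]
r 104.0 theta 0.988
time_s: 10.33
tool_pos: [0.547, -0.0575, 0.0547]
ee_rot: [-0.0, 0.983, 0.184, -0.0]
contact_force: [1.5, 3.9, -0.2]
gripper_width: 0.0214
finger_force: 30.0
t 10.3333 jig mm [-102.2  -68.1] z 54.7 xang 0.235 w 0.0214 F [ 1.5  3.9 -0.2] q [-0.23  0.5   1.79  0.    0.86  0.97] tilt [-0.     0.001 -1.   ]
r 104.5 theta 1.387
```

```bash
python3 -m creep '[{"x":0.5,"y":-11,"z":0,"roll":0.105},{"x":0.5,"y":-11,"z":0,"roll":0.105},{"x":0,"y":0,"z":0,"roll":0},{"x":0,"y":0,"z":0,"roll":0}]'
python3 - <<'E'
from h import *
lev()
f=grab_frame("top");crop(f,235,170,180,150,4.4,"pics/c6.png")
E
```

```text
time_s: 10.67
tool_pos: [0.5414, -0.0365, 0.0547]
ee_rot: [-0.001, 0.997, 0.083, -0.0]
contact_force: [1.8, 5.9, -1.0]
gripper_width: 0.0217
finger_force: 30.0
t 10.6667 jig mm [-104.8  -46.5] z 54.7 xang 0.03 w 0.0217 F [ 1.8  5.9 -1. ] q [-0.2   0.49  1.8   0.    0.85  1.21] tilt [-0.     0.001 -1.   ]
r 104.8 theta 1.595
```

View pics/c6.png

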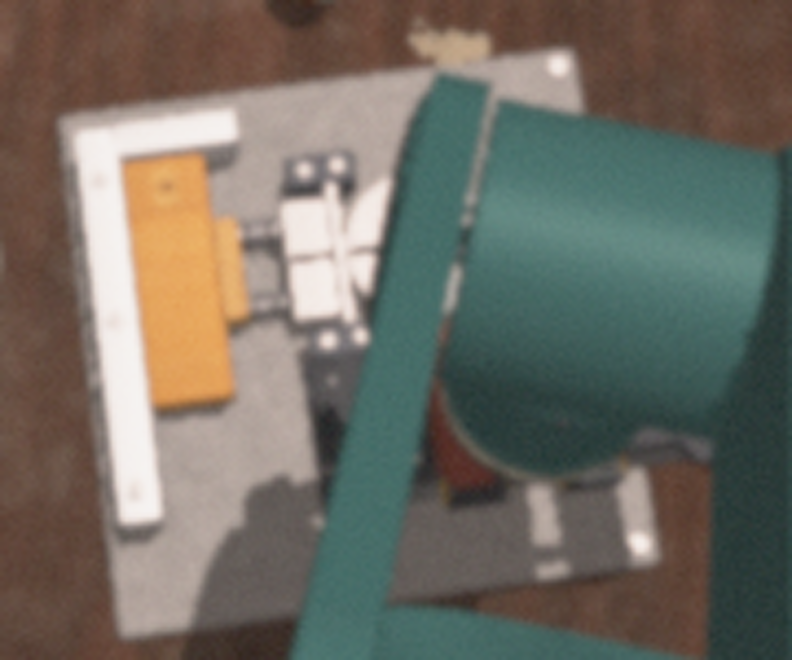

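The cam's line (365,250) continues the follower's line (320,255), and the block is against both fence and stop. Next I release and lift away.

```bash
python3 -m creep '[{"x":0,"y":0,"z":0,"roll":0},{"x":0,"y":0,"z":0,"roll":0},{"x":0,"y":0,"z":0,"roll":0},{"x":0,"y":0,"z":0,"roll":0},{"x":0,"y":0,"z":0,"roll":0},{"x":0,"y":0,"z":0,"roll":0}]' 0; python3 -m creep '[{"x":0,"y":0,"z":-20,"roll":0},{"x":0,"y":0,"z":-35,"roll":0},{"x":0,"y":0,"z":-35,"roll":0},{"x":0,"y":0,"z":-35,"roll":0},{"x":-10,"y":38,"z":0,"roll":0},{"x":-10,"y":38,"z":0,"roll":0},{"x":-10,"y":38,"z":0,"roll":0},{"x":0,"y":38,"z":0,"roll":0},{"x":0,"y":38,"z":0,"roll":0},{"x":0,"y":0,"z":0,"roll":0}]'
python3 - <<'E'
from h import *
tj()
f=grab_frame("top");crop(f,180,130,240,190,3.3,"pics/c7.png")
E
```

```text
time_s: 11.22
tool_pos: [0.5411, -0.0374, 0.0547]
ee_rot: [0.0, 0.997, 0.08, -0.0]
contact_force: [0.0, -0.1, -0.2]
gripper_width: 0.0579
finger_force: 0.0
time_s: 12.05
tool_pos: [0.5431, -0.2366, 0.1802]
ee_rot: [0.002, 0.997, 0.078, 0.001]
contact_force: [0.8, -0.0, 0.5]
gripper_width: 0.0877
finger_force: 0.0
t 12.05 jig mm [-130.3 -245. ] z 180.2 xang 0.019 w 0.0877 F [ 0.8 -0.   0.5] q [-0.53  0.39  1.58 -0.    1.17  0.89] tilt [ 0.003 -0.005 -1.   ]
```

View pics/c7.png

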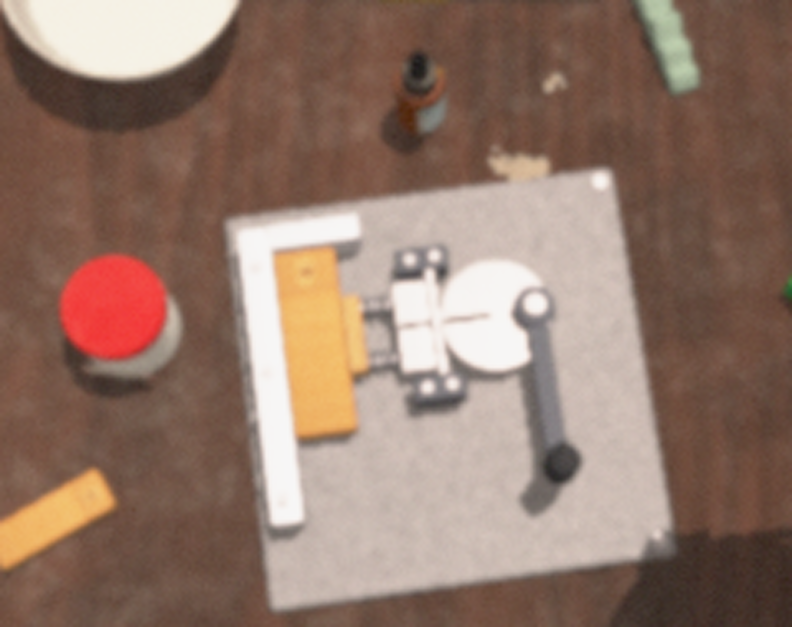

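The lever (535,305)→(562,462) lies parallel to the fence and the cam line continues the follower line (400–490, 320). The block is home against the fence and stop, and the jar and bottle stand untouched.

```bash
python3 -c "
from bench import *
print(close_job())"
```

```text
the job is handed in; nothing more can be done
None
```

The job is handed in: the block is against the end stop and pinned to the fence, the lever is at the cam's high point (about 1.6 rad), and the jar and bottle were not touched.

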